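Index the end cover to its next station on the rotary table

TASK

The end cover on the index table is being gauged station by station. With your fingertips press the red indexing plunger in, swing the table one hole on, the way the yellow arrow points (anticlockwise seen from above), and let the plunger spring back up so that it locks in that next hole. Do not go past that hole or turn the other way, and pick up and shift nothing: the cover just rides round on the table, and the bearing, tin and spanner stay where they lie.

Things in the scene. Friction and masses are not known exactly. Their poses are not given: they have to be found in the camera images.
- index_base: Index table bolted to the bench: dark green cast base 336 mm across, four low lugs out to 205 mm from the axis. Origin on the bench in the axis of rotation, z up. Its steel index ring (radius 85 to 164 mm, 8 mm thick, top 63 mm above the bench) has twelve 17 mm holes 30 degrees apart on a pitch radius of 130 mm, joined by a narrow slot. The plunger starts in the hole on the base's -x axis.
- hole_next (a point): Centre of the next hole, at the top of the index ring, 63 mm above the bench, 130 mm from the axis, 30 degrees anticlockwise (seen from above) from the starting hole. With the table locked there the plunger's axis stands over this point to within about 2 mm. Fixed on the base.
- turntable (a joint): Rotation of the turntable (steel disc 200 mm across, top 85 mm above the bench) in rad: 0 in the first hole (within the play), growing anticlockwise seen from above, 0.524 in the next hole. It stays where it is left between holes; about 3 N of sideways push at the plunger turns it. A fingertip can slip on the smooth cap, so the table may lag behind it until a cheek is reached.
- plunger (a joint): How far the plunger is pressed down, m: 0 up (locked), 0.012 fully in; spring 4 N at the top, 8.5 N fully in. Up, its shoulder fills the hole and locks the table (1.5 mm play each way). Pressed over 8 mm it is below the ring and the table is free. Let go 15 mm or more from a hole, it rides under the ring at 0.008 and the table still turns; at the next hole it jumps up by itself and locks.
- plunger_top (a point): Middle of the flat top of the plunger's red round cap, 28 mm across, 8 mm thick. It moves with the plunger and the table: 99 mm above the bench when the plunger is up, 87 mm when fully pressed.
- cheeks (a point): Point on the grey arm below the plunger, 130 mm from the axis, 77 mm above the bench, moving with the table. The arm (66 mm wide, 12 mm thick) reaches out to 168 mm. Either side of the plunger stands a guard cheek, 36 mm long radially, 8 mm thick, top 117 mm above the bench; 50 mm free between them, plunger in the middle, open radially. A fingertip between them can push a cheek to swing the table.
- end_cover: Loose aluminium motor end cover lying face down over the turntable's low centre spigot: 140 mm across (176 mm over its four low ears), rim 33 mm high, with a 52 mm boss to 50 mm in the middle. Origin at the centre of its underside, 85 mm above the bench. 0.8 kg, rides round with the table.
- gauge_dial (a point): Middle of a dial gauge's 58 mm dial, which hangs over the end cover's rim 56 mm from the axis, 186 mm above the bench, top at 215 mm; its upright post (16 mm) stands on the base in the same direction, 195 mm from the axis. On the side away from the plunger. Fixed; no need to go near.
- bearing: Loose steel bearing ring lying flat on the bench, 62 mm across, 16 mm high, origin at the centre of its underside. Bystander.
- grease_tin: Loose blue grease tin with a black lid standing on the bench, 68 mm across, 75 mm high, origin at the centre of its underside. Bystander.
- spanner: Loose steel spanner 190 mm long lying on the bench along its own x axis, origin on its underside. Bystander.
There are look-alikes about, which are no part of the job. Of the things that look like the end_cover, the middle-sized one is meant.

How it is judged:
By the outcome, as a careful person would: the job done as asked, in the order asked, and still so for the second after the job is handed in, with the robot touching nothing.
It also fails if it takes over 35 s, if anything falls off the work surface, if the arm or the gripper's body presses on something with over 40 N, if the wrist force passes 120 N, or if a joint passes its speed limit or range.

ROBOT

A 6-joint arm with a two-finger parallel gripper is mounted at the origin on the work surface. World frame = base frame: x ahead of the robot, y to its left, z up, the work surface at z = 0. Lengths are in m, angles in rad, forces in N, time in s.
With the tool pointing down it reaches from about 0.35 to 0.775 m from the base axis. Payload 5.5 kg.
Tool frame: the origin (TCP) lies midway between the tips of the shut fingers; the grasp point (between the pads) lies 19 mm behind it; z points along the fingers, y is the line along which they close (so a half turn about z gives the same grasp; the last joint's range is limited). The gripper opens to 85 mm and grips with 20 to 120 N. Pads are 22 mm wide; open, the fingers measure 114 mm over their backs; the gripper's body (76 mm by 85 mm) begins 54 mm behind the grasp point. The pads swing forward as they close: fully open they stand 13 mm farther back than shut.
Start: joints at [-1.473, 0.313, 0.046, 1.304, 0, 1.431], TCP at [0.135, -0.559, 0.231] pointing down, gripper open.
Joint ranges: [-2.76, 2.76], [-0.86, 1.69], [-1.03, 1.26], [-2.2, 2.34], [-1.47, 1.5], [-3.14, 3.14]. Speed limits (rad/s): [2.57, 2.57, 3.14, 3.14, 3.14, 3.14].

INTERFACE

Orientations are given as a unit quaternion [w, x, y, z].
In Python, from workcell import telemetry, imaging, env gives the robot as it stands. The module is installed in compiled form; this text tells all that it offers.
- The arm moves only by the tool step_arm, never from a script. Its argument "moves" is a list of rows, each a list of 3 entries, a list of its own where there are three numbers: the shift along the tool's x, y, z in mm, then the turn, a rotation vector about the tool's x, y, z in rad, then the finger opening in mm, from 0 to 85.4. A call has 1 to 8 rows; each row is the pose to reach, as a shift and turn from the pose commanded when the call began, along the tool's axes at that moment; what a row does not reach only later rows make up. A row lasts 1/12 s, in which the tool goes at most 41.7 mm and 7.16 degrees, less where a joint would pass 70% of its speed; a pose out of reach is approached as far as the arm can. A call with a gripper value outside its range is refused whole. The fingers move at their own pace and stop on an object; "grip_force" is the grip in N (left out, the last holds). Time passes only in rows, so rows that repeat a pose let the fingers close. It gives the time, the measured TCP pose, the force, the opening and the grip force at its end, in the units of the state.
- telemetry.get_state(): the state, without advancing time (a new reading comes with each control period).
- imaging.read_camera(name): name is "scene" or "side" or "wrist"; returns the picture (480x640x3 uint8, red, green, blue); there is no depth.
- imaging.camera_params(name): a dict with "camera_matrix" (3x3 intrinsics, pixels), "pose" (4x4, takes a point from camera to world coordinates). Camera axes: x right, y up, looking along -z (the intrinsics and any distortion apply to the point x, -y, -z); pixel columns grow to the right and rows downward; lengths in m; the calibration is good to about 2 mm. A picture is of the moment at which its call begins: read the wrist's pose just before it. camera_params takes no time and is no camera call; for the wrist camera it gives the pose at the moment of the call.
- env.hand_in(): hands the job in; it is judged then, once.
The state is a dict: "clock": time; "joint_pos": joint angles; "qvel": joint speeds; "tau": joint torques, N m; "tcp_pos": TCP position; "orientation": TCP orientation; "wrist_force": force on the tool from outside, world axes, zero at the start; "ft_torque": the same for the moment, N m; "finger_gap": finger opening in m; "grip_force": force on a finger pad.
Only numpy, scipy, OpenCV 4.12 (cv2) and the standard library are available. Lean on these libraries where they do the work, as an engineer would, in place of code of your own. Each camera call takes 0.05 s, during which the arm holds its last target. There are 200 camera calls.

## Working session

There is one attempt and no reset: what is moved stays moved. The work goes in short steps, Python scripts to look and compute and a tool call to move; the robot and the scene stay as the last step left them, time stands still between calls to the robot, and variables do not carry over. Pictures are saved under pics/ and viewed, at most 10 in all, crops included, and the job is handed in when it is done.

Besides the shell and the picture viewer there is one more tool, called after "Request:" in YAML: its name, and indented under it one key for each argument. step_arm: Moves the arm, as the interface text tells. Its arguments: {"type":"object","properties":{"moves":{"type":"array"},"grip_force":{"type":"number"}},"required":["moves"]}

```bash
mkdir -p pics; python3 - <<'E'
from workcell import telemetry, imaging
import cv2, numpy as np
for n in ("scene","side"):
    p=imaging.camera_params(n); print(n,p["camera_matrix"],p["pose"].round(3) if hasattr(p["pose"],'round') else p["pose"], p.keys())
    cv2.imwrite(f"pics/{n}0.png",imaging.read_camera(n)[:,:,::-1])
s=telemetry.get_state(); print(s)
E
```

```text
scene [[439.4206973    0.         323.54048953]
 [  0.         439.4206973  230.34862359]
 [  0.           0.           1.        ]] [[-0.456 -0.746  0.485  0.98 ]
 [ 0.89  -0.386  0.243  0.283]
 [ 0.006  0.543  0.84   0.888]
 [ 0.     0.     0.     1.   ]] dict_keys(['camera_matrix', 'pose'])
side [[444.57521149   0.         316.54502781]
 [  0.         444.57521149 238.40562956]
 [  0.           0.           1.        ]] [[ 0.994  0.068 -0.084  0.492]
 [-0.108  0.57  -0.815 -0.77 ]
 [-0.007  0.819  0.574  0.696]
 [ 0.     0.     0.     1.   ]] dict_keys(['camera_matrix', 'pose'])
{'clock': 0.1, 'joint_pos': array([-1.47262228e+00,  3.13951749e-01,  4.50994324e-02,  1.30358960e+00,
        1.08358040e-05,  1.43117819e+00]), 'qvel': array([ 0.0009946 , -0.00238212,  0.00235213,  0.00135636, -0.00086228,
       -0.00206508]), 'tau': array([ 3.66209824e-03, -4.81723273e+01,  2.99246281e+01,  1.26173111e-02,
       -7.93916774e-05, -8.78109233e-06]), 'tcp_pos': array([ 0.13538505, -0.5583747 ,  0.23048578]), 'orientation': array([-8.22506301e-04,  9.92939847e-01,  1.18616121e-01,  2.24655127e-05]), 'wrist_force': array([ 0.82965994,  0.31203871, -0.14632956]), 'ft_torque': array([ 0.01564551, -0.00871338,  0.05446356]), 'grip_force': 0.0, 'finger_gap': 0.08579293253721088}
```

View pics/scene0.png

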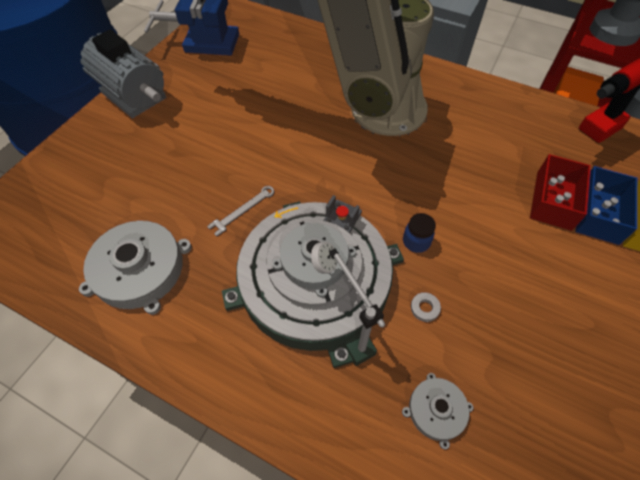

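View pics/side0.png

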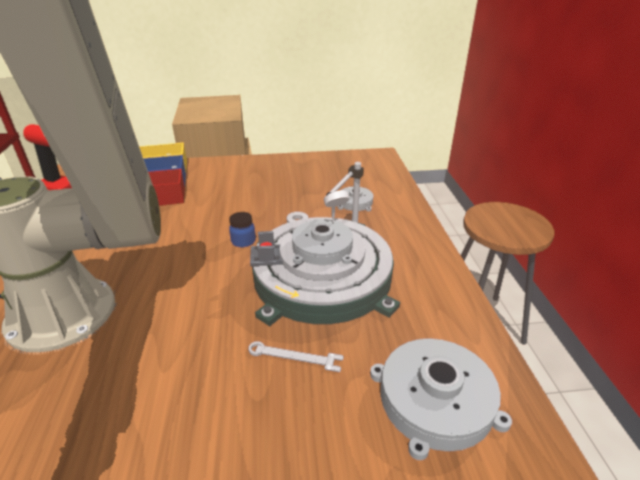

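The scene picture shows the red plunger cap at (342,212), with the cover on the table at (315,250) and the yellow arrow at (285,210). In the side picture the cap is at (266,244).

Possible mix-ups in the scene picture:
- **Covers:** large (133,262), small (440,408), and the middle-sized one on the table (315,250). I choose the middle one.
- **Red things:** red box (563,190), red vise (605,125), and the cap between the cheeks (342,212). I choose the cap.

```bash
cat > h.py <<'E'
from workcell import telemetry, imaging
import cv2, numpy as np
from scipy.optimize import least_squares
def ray(n,px,p=None):
    p=p or imaging.camera_params(n); K=np.array(p["camera_matrix"]);T=np.array(p["pose"])
    px=np.atleast_2d(np.asarray(px,float))
    d=np.c_[(px[:,0]-K[0,2])/K[0,0],-(px[:,1]-K[1,2])/K[1,1],-np.ones(len(px))]@T[:3,:3].T
    return T[:3,3],d
def plane(n,px,z,p=None):
    o,d=ray(n,px,p); return o+d*((z-o[2])/d[:,2])[:,None]
def redmask(im):
    h=cv2.cvtColor(im,cv2.COLOR_RGB2HSV); return (((h[...,0]<6)|(h[...,0]>172))&(h[...,1]>150)&(h[...,2]>70)).astype(np.uint8)
def blobs(m):
    n,l,s,c=cv2.connectedComponentsWithStats(m); return [(c[i].round(1),s[i,4]) for i in range(1,n) if s[i,4]>8]
E
python3 - <<'E'
from h import *
for n,(x0,y0,x1,y1) in dict(scene=(310,180,375,240),side=(245,225,290,275)).items():
    im=imaging.read_camera(n); m=redmask(im); q=np.zeros_like(m); q[y0:y1,x0:x1]=m[y0:y1,x0:x1]
    for c,a in blobs(q): print(n,c,a,plane(n,c,.097).round(4))
    # grey ring: outer outline
    h=cv2.cvtColor(im,cv2.COLOR_RGB2HSV); g=((h[...,1]<45)&(h[...,2]>90)).astype(np.uint8)
    g=cv2.morphologyEx(g,cv2.MORPH_CLOSE,np.ones((3,3)))
    seed=(315,250) if n=="scene" else (325,270)
    nn,l,s,c=cv2.connectedComponentsWithStats(g); i=np.bincount(l[seed[1]-60:seed[1]+60,seed[0]-50:seed[0]+50][g[seed[1]-60:seed[1]+60,seed[0]-50:seed[0]+50]>0]).argmax()
    ct=max(cv2.findContours((l==i).astype(np.uint8),cv2.RETR_EXTERNAL,cv2.CHAIN_APPROX_NONE)[0],key=len)[:,0]
    P=plane(n,ct,.063)[:,:2]
    c0=np.median(P,0)
    r=least_squares(lambda v:np.hypot(*(P-v[:2]).T)-v[2],[*c0,.164],loss="cauchy",f_scale=.002)
    res=r.fun; print(n,"axis",r.x.round(4),len(P),(abs(np.hypot(*(P-r.x[:2]).T)-r.x[2])<.003).sum())
    y=((h[...,0]>18)&(h[...,0]<32)&(h[...,1]>120)&(h[...,2]>120)).astype(np.uint8)
    for c,a in blobs(y): print("yellow",c,a,plane(n,c,.063).round(3))
    if n=="scene": cv2.imwrite("pics/crop.png",cv2.resize(im[170:290,230:410,::-1],None,fx=4,fy=4,interpolation=cv2.INTER_CUBIC))
E
```

```text
scene [341.8 210.9] 115 [[0.4587 0.0671 0.097 ]]
scene axis [0.59   0.0665 0.163 ] 621 373
yellow [283.8 212.1] 62 [[ 0.501 -0.059  0.063]]
side [265.6 243.4] 20 [[0.4606 0.0749 0.097 ]]
side axis [0.5896 0.0563 0.167 ] 488 241
yellow [164.3 150.4] 561 [[0.116 0.723 0.063]]
yellow [294.1 294.2] 20 [[ 0.516 -0.069  0.063]]
```

View pics/crop.png

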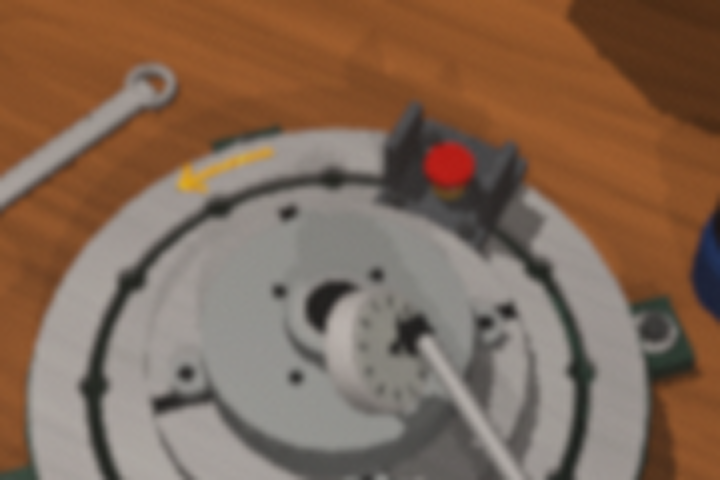

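The crop shows the red cap at image (342,211) between two dark cheeks. The arrow points left, so the next hole is at about (313.3,214.3). The rest of the ring holes are visible, so I'll use them to refine the axis.

```bash
cat >> h.py <<'E'
from scipy.spatial.transform import Rotation as R
def rel(goal,yaw):
    """shift (tool mm) and turn from the present pose to tool-down pose with tool x at world angle yaw"""
    s=telemetry.get_state(); q=s["orientation"]; A=R.from_quat([q[1],q[2],q[3],q[0]])
    B=R.from_euler("z",yaw)*R.from_euler("x",np.pi)
    return (A.inv().apply(np.array(goal)-s["tcp_pos"])*1000).round(1),(A.inv()*B).as_rotvec().round(3)
E
python3 - <<'E'
from h import *
c=np.array([(333,177),(220,207),(132,280),(92,384),(540,268),(580,370)])/4+[230,170]-.4
P=plane("scene",c,.063)[:,:2]; print(P.round(4))
r=least_squares(lambda v:np.hypot(*(P-v).T)-.130,[.59,.066]); print(r.x.round(4),(r.fun*1000).round(1), np.degrees(np.arctan2(*(P-r.x).T[::-1])).round(1)%360)
print(rel([.459,.067,.24],1.57))
E
```

```text
[[ 0.4742  0.0024]
 [ 0.5219 -0.0447]
 [ 0.5863 -0.0635]
 [ 0.6515 -0.0485]
 [ 0.4759  0.1331]
 [ 0.5248  0.1785]]
[0.5883 0.066 ] [ 0.6 -0.9 -0.4  0.8  0.9 -0.8] [209.1 239.1 269.1 298.9 149.2 119.4]
(array([ 461.8, -531.7,   -8.6]), array([-1.000e-03, -1.000e-03, -1.332e+00]))
```

Request:
step_arm:
  moves:
    - [[13,-15,0],[0,0,-0.05],0]
    - [[39,-45,-1],[0,0,-0.13],0]
    - [[66,-75,-2],[0,0,-0.22],0]
    - [[92,-106,-3],[0,0,-0.31],0]
    - [[118,-136,-3],[0,0,-0.4],0]
    - [[144,-166,-4],[0,0,-0.49],0]
    - [[171,-196,-5],[0,0,-0.58],0]
    - [[197,-226,-5],[0,0,-0.67],0]
  grip_force: 40

```text
clock: 0.87
tcp_pos: [0.2741, -0.291, 0.2364]
orientation: [0.0, 0.898, 0.44, 0.0]
wrist_force: [1.1, -0.4, 0.2]
finger_gap: 0.0001
grip_force: 0.0
```

```bash
python3 -c "
from h import *
print(rel([.458,.068,.24],1.57))"
```

```text
(array([396.5, -74.5,  -3.6]), array([ 0.001,  0.   , -0.658]))
```

Request:
step_arm:
  moves:
    - [[38,-7,0],[0,0,-0.08],0]
    - [[77,-14,-1],[0,0,-0.16],0]
    - [[116,-21,-1],[0,0,-0.24],0]
    - [[155,-29,-2],[0,0,-0.33],0]
    - [[194,-36,-2],[0,0,-0.42],0]
    - [[233,-43,-3],[0,0,-0.5],0]
    - [[272,-50,-3],[0,0,-0.58],0]
    - [[305,-57,-4],[0,0,-0.65],0]

```text
clock: 1.53
tcp_pos: [0.4171, -0.015, 0.2403]
orientation: [0.0, 0.71, 0.704, 0.0]
wrist_force: [0.2, -1.4, -0.4]
finger_gap: -0.0
grip_force: 0.0
```

```bash
python3 -c "
from h import *
print(rel([.458,.068,.2],1.57))"
```

```text
(array([83.3, 40.2, 40.4]), array([ 0.001,  0.   , -0.007]))
```

Request:
step_arm:
  moves:
    - [[27,13,0],[0,0,0],0]
    - [[55,27,15],[0,0,-0.01],0]
    - [[75,36,40],[0,0,-0.01],0]
    - [[83,40,60],[0,0,-0.01],0]
    - [[83,40,65],[0,0,-0.01],0]
    - [[83,40,65],[0,0,-0.01],0]

```text
clock: 2.03
tcp_pos: [0.4559, 0.0654, 0.1736]
orientation: [-0.001, 0.708, 0.707, -0.002]
wrist_force: [-0.7, 0.3, -0.2]
finger_gap: -0.0004
grip_force: 0.0
```

```bash
python3 - <<'E'
from h import *
p=imaging.camera_params("wrist"); im=imaging.read_camera("wrist")
m=redmask(im)
for c,a in blobs(m): print(c,a,plane("wrist",c,.097,p).round(4))
s=telemetry.get_state(); print(s["tcp_pos"])
im2=imaging.read_camera("scene")
for c,a in blobs(redmask(im2)): print("scene",c,a)
cv2.imwrite("pics/w1.png",np.hstack([im,im2])[::1,:,::-1][:, :]) if 0 else cv2.imwrite("pics/w1.png",cv2.resize(np.hstack([im,im2])[:,:,::-1],(800,300)))
E
```

```text
[328.7 247.5] 1298 [[0.4591 0.0664 0.097 ]]
[0.45670371 0.06489251 0.1749979 ]
scene [577.5  26.2] 88
scene [613.5  55.3] 1337
scene [550.2  89.8] 11
scene [602.3 123.5] 1030
scene [558.7 196.1] 2119
scene [341.8 211. ] 116
```

View pics/w1.png

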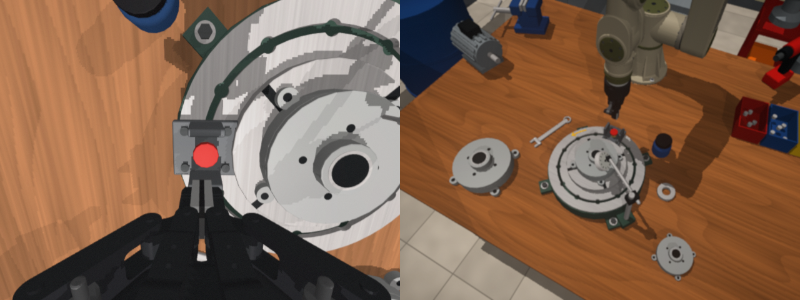

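The wrist view confirms the cap, at wrist pixel (329,247), is at (0.459, 0.0665), with the fingers aligned between the cheeks. I'll press with an 8 mm offset towards the leading cheek.

```bash
python3 -c "
from h import *
print(rel([.459,.059,.108],1.57))"
```

```text
(array([-5.5,  1.6, 67.9]), array([-0.   ,  0.   , -0.003]))
```

Request:
step_arm:
  moves:
    - [[-5.5,1.5,15],[0,0,0],0]
    - [[-5.5,1.5,35],[0,0,0],0]
    - [[-5.5,1.5,52],[0,0,0],0]
    - [[-5.5,1.5,63],[0,0,0],0]
    - [[-5.5,1.5,67],[0,0,0],0]
    - [[-5.5,1.5,67],[0,0,0],0]
    - [[-5.5,1.5,67],[0,0,0],0]

```text
clock: 2.72
tcp_pos: [0.4598, 0.059, 0.1095]
orientation: [0.001, 0.709, 0.706, 0.001]
wrist_force: [-0.2, -0.1, 0.6]
finger_gap: -0.0002
grip_force: 0.0
```

```bash
python3 - <<'E'
from h import *
s=telemetry.get_state(); print(s["tcp_pos"],s["wrist_force"])
print(rel([.459,.059,.0885],1.57))
im=imaging.read_camera("scene"); im2=imaging.read_camera("side")
f=lambda i,x,y:cv2.resize(i[y:y+75,x:x+100,::-1],(400,300),interpolation=cv2.INTER_CUBIC)
cv2.imwrite("pics/d1.png",np.hstack([f(im,290,160),f(im2,220,190)]))
E
```

```text
[0.45979286 0.0589529  0.1095366 ] [-0.22743687 -0.07137965  0.55494251]
(array([ 0. , -0.8, 21. ]), array([ 0.002,  0.   , -0.003]))
```

View pics/d1.png

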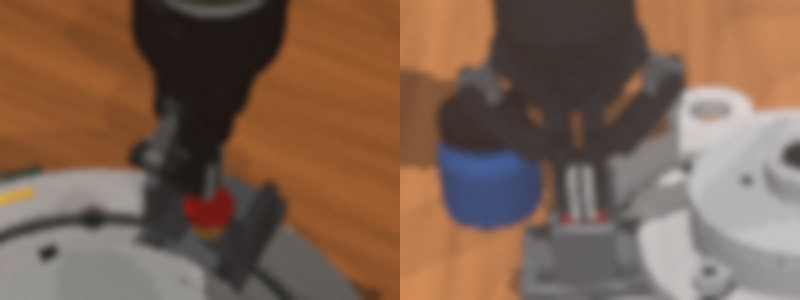

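The crop pair shows the fingertips between the cheeks and just above the cap, at about (210,200) in the left crop. They are clear of both cheeks. Next I press.

Request:
step_arm:
  moves:
    - [[0,-0.5,5],[0,0,0],0]
    - [[0,-0.5,9],[0,0,0],0]
    - [[0,-0.5,13],[0,0,0],0]
    - [[0,-0.5,17],[0,0,0],0]
    - [[0,-0.5,20],[0,0,0],0]
    - [[0,-0.5,21],[0,0,0],0]
    - [[0,-0.5,21],[0,0,0],0]

```text
clock: 3.4
tcp_pos: [0.4591, 0.0596, 0.0876]
orientation: [0.001, 0.708, 0.706, 0.0]
wrist_force: [-1.8, -0.6, 7.6]
finger_gap: -0.0001
grip_force: 3.8
```

Request:
step_arm:
  moves:
    - [[-5.7,0.4,0.7],[0,0,-0.044],0]
    - [[-11.3,1.1,0.7],[0,0,-0.087],0]
    - [[-16.9,2.0,0.7],[0,0,-0.131],0]
    - [[-22.4,3.1,0.7],[0,0,-0.175],0]
    - [[-27.9,4.5,0.7],[0,0,-0.218],0]
    - [[-33.4,6.1,0.7],[0,0,-0.262],0]
    - [[-38.7,8.0,0.7],[0,0,-0.305],0]
    - [[-44,10.1,0.7],[0,0,-0.349],0]

```text
clock: 4.07
tcp_pos: [0.4684, 0.0159, 0.087]
orientation: [-0.0, 0.574, 0.819, 0.0]
wrist_force: [-2.3, 2.4, 7.3]
finger_gap: -0.0
grip_force: 4.1
```

```bash
python3 - <<'E'
from h import *
im=imaging.read_camera("scene"); im2=imaging.read_camera("side"); s=telemetry.get_state(); print(s["tcp_pos"],s["wrist_force"])
for n,i in (("scene",im),("side",im2)):
    for c,a in blobs(redmask(i)):
        P=plane(n,c,.087)[0]
        if abs(P[0]-.48)<.06 and abs(P[1]-.03)<.08: print(n,c,a,P.round(4),np.degrees(np.arctan2(P[1]-.066,P[0]-.589))%360)
f=lambda i,x,y:cv2.resize(i[y:y+75,x:x+100,::-1],(400,300),interpolation=cv2.INTER_CUBIC)
cv2.imwrite("pics/d2.png",np.hstack([f(im,270,170),f(im2,220,210)]))
E
```

```text
[0.4690157  0.01473757 0.08709297] [-1.39003581 -2.19785036  6.94540594]
scene [324.6 210.8] 61 [0.4695 0.03   0.087 ] 196.7441509593398
```

View pics/d2.png

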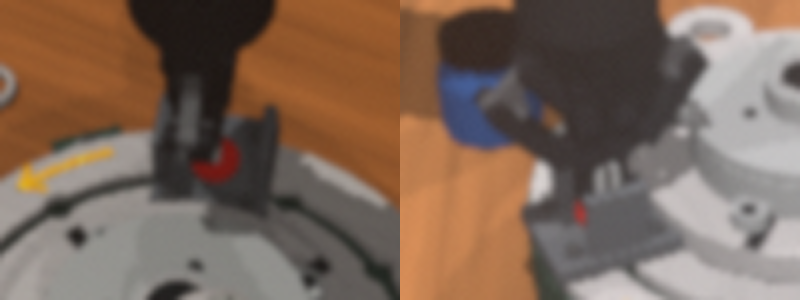

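The crops show the table about 17° on, with the cap at left crop (220,160) and the fingertip by the leading cheek. I'll lift off the cap, so the plunger rides under the ring, and push the cheek the rest of the way.

Request:
step_arm:
  moves:
    - [[0,0,-8],[0,0,0],0]
    - [[0,0,-16],[0,0,0],0]
    - [[-2.9,0.2,-16],[0,0,-0.022],0]
    - [[-5.7,0.4,-16],[0,0,-0.044],0]
    - [[-8.5,0.7,-16],[0,0,-0.065],0]
    - [[-11.3,1.1,-16],[0,0,-0.087],0]
    - [[-14.1,1.5,-16],[0,0,-0.109],0]
    - [[-16.9,2,-16],[0,0,-0.131],0]

```text
clock: 4.83
tcp_pos: [0.4747, 0.0021, 0.1027]
orientation: [-0.002, 0.519, 0.855, 0.001]
wrist_force: [-2.4, 6.2, 6.1]
finger_gap: -0.0001
grip_force: 3.3
```

```bash
cat > look.py <<'E'
from h import *
im=imaging.read_camera("scene"); s=telemetry.get_state(); p=s["tcp_pos"]; print(p,s["wrist_force"],"tcp ang",np.degrees(np.arctan2(p[1]-.066,p[0]-.589))%360)
for c,a in blobs(redmask(im)):
    P=plane("scene",c,.092)[0]
    if abs(P[0]-.48)<.06 and abs(P[1]-.03)<.08: print(c,a,P.round(4),np.degrees(np.arctan2(P[1]-.066,P[0]-.589))%360)
E
python3 look.py
```

```text
[0.47506409 0.00153103 0.10270172] [-3.50564089  3.27103424  3.18059918] tcp ang 209.50271761124563
[319.7 208.2] 100 [0.4714 0.0187 0.092 ] 201.9085789243604
```

Request:
step_arm:
  moves:
    - [[-1.5,0.1,0],[0,0,-0.011],0]
    - [[-2.9,0.2,0],[0,0,-0.022],0]
    - [[-4.3,0.3,0],[0,0,-0.033],0]
    - [[-5.7,0.4,0],[0,0,-0.044],0]
    - [[-7.1,0.5,0],[0,0,-0.055],0]
    - [[-8.5,0.7,0],[0,0,-0.065],0]
    - [[-9.9,0.9,0],[0,0,-0.076],0]
    - [[-11.3,1.1,0],[0,0,-0.087],0]

```text
clock: 5.55
tcp_pos: [0.4806, -0.0076, 0.1025]
orientation: [-0.002, 0.482, 0.876, 0.001]
wrist_force: [-3.9, 6.0, 6.2]
finger_gap: 0.0001
grip_force: 3.2
```

```bash
python3 look.py
```

```text
[ 0.48082498 -0.00793289  0.10256542] [-3.16036512  3.56816614  3.83786199] tcp ang 214.35089742084062
[314.8 208.2] 97 [0.4764 0.009  0.092 ] 206.85129284838638
```

Request:
step_arm:
  moves:
    - [[-1.0,0,0],[0,0,-0.008],0]
    - [[-2.0,0.1,0],[0,0,-0.016],0]
    - [[-3.0,0.2,0],[0,0,-0.023],0]
    - [[-4.0,0.3,0],[0,0,-0.031],0]
    - [[-4.5,0.3,0],[0,0,-0.035],0]

```text
clock: 6.02
tcp_pos: [0.4839, -0.0122, 0.1024]
orientation: [-0.001, 0.467, 0.884, 0.0]
wrist_force: [-4.5, 4.6, 4.0]
finger_gap: -0.0
grip_force: 3.2
```

```bash
python3 look.py
```

```text
[ 0.48390444 -0.01216793  0.10238261] [-3.5508366   3.26794426  4.81271485] tcp ang 216.6411150668236
[312.8 206.5] 77 [0.4743 0.0028 0.092 ] 208.83929508961177
```

Request:
step_arm:
  moves:
    - [[-0.7,0,0],[0,0,-0.005],0]
    - [[-1.4,0.1,0],[0,0,-0.01],0]
    - [[-1.4,0.1,0],[0,0,-0.01],0]

```text
clock: 6.32
tcp_pos: [0.484, -0.0125, 0.1024]
orientation: [-0.002, 0.462, 0.887, 0.001]
wrist_force: [-5.5, 7.3, 6.3]
finger_gap: -0.0001
grip_force: 4.3
```

```bash
sed -i 's/^im=/import sys\nim=/' look.py; cat >> look.py <<'E'
im2=imaging.read_camera("side")
f=lambda i,x,y:cv2.resize(i[y:y+75,x:x+100,::-1],(400,300),interpolation=cv2.INTER_CUBIC)
cv2.imwrite("pics/%s.png"%sys.argv[1],np.hstack([f(im,265,170),f(im2,230,210)]))
E
python3 look.py d3
```

```text
[ 0.48403731 -0.01246657  0.10239359] [-6.50561265  6.5569711   6.12143175] tcp ang 216.78055215310377
[312.6 206.5] 79 [0.4745 0.0024 0.092 ] 209.03480767011314
```

View pics/d3.png

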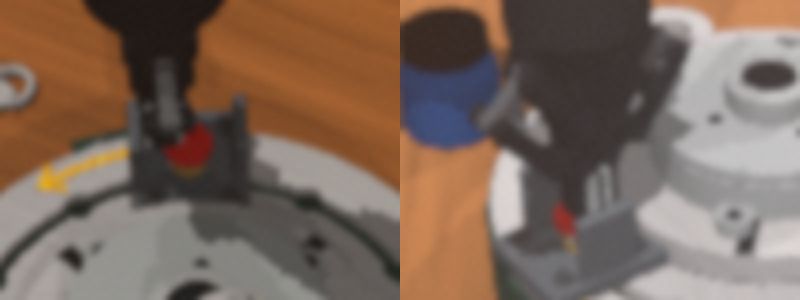

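The plunger has jumped up: its brass stem is visible at left crop (190,170), and the table resists further pushing. I'll back off the cheek and lift clear.

Request:
step_arm:
  moves:
    - [[3,0,0],[0,0,0],0]
    - [[7,0,0],[0,0,0],0]
    - [[8,0,-10],[0,0,0],0]
    - [[8,0,-30],[0,0,0],0]
    - [[8,0,-60],[0,0,0],0]
    - [[8,-20,-90],[0,0,0],0]
    - [[8,-50,-110],[0,0,0],0]
    - [[8,-60,-110],[0,0,0],0]

```text
clock: 7.08
tcp_pos: [0.4327, -0.0434, 0.2175]
orientation: [0.004, 0.463, 0.886, 0.0]
wrist_force: [0.3, 0.0, -0.4]
finger_gap: -0.0001
grip_force: 0.0
```

```bash
sed -i 's/\.092/.098/' look.py; python3 look.py d4; python3 - <<'E'
from h import *
p=imaging.camera_params("wrist"); im=imaging.read_camera("wrist")
for c,a in blobs(redmask(im)):
    for z in (.09,.098):
        P=plane("wrist",c,z,p)[0]; print(c,a,P.round(4),np.degrees(np.arctan2(P[1]-.066,P[0]-.589))%360,np.hypot(P[1]-.066,P[0]-.589))
E
```

```text
[ 0.43145723 -0.04338432  0.21546842] [-1.94417621  0.12387836 -0.85961927] tcp ang 214.77282893821084
[311.6 205.5] 111 [0.4769 0.0013 0.098 ] 209.99197354756828
[401.1 218.9] 996 [ 4.783e-01 -1.000e-04  9.000e-02] 210.8502800628115 0.1289067460079959
[401.1 218.9] 996 [0.4756 0.0006 0.098 ] 209.97502716351113 0.1309559912427077
[629.5 458. ] 810 [ 0.8296 -0.0639  0.09  ] 331.63400445556783 0.27340601954185595
[629.5 458. ] 810 [ 0.8163 -0.0613  0.098 ] 330.74510098610045 0.26051005012262546
```

View pics/d4.png

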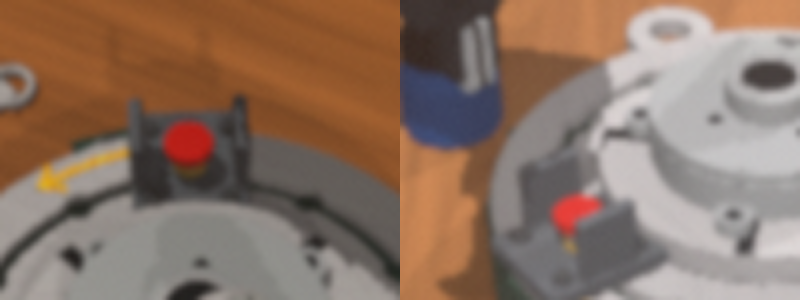

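The plunger is up: the scene and wrist views agree at z≈0.098. The table is about 30° on, and the arm is clear.

Request:
step_arm:
  moves:
    - [[0,0,-5],[0,0,0],0]
    - [[0,0,-5],[0,0,0],0]
    - [[0,0,-5],[0,0,0],0]
    - [[0,0,-5],[0,0,0],0]

```text
clock: 7.57
tcp_pos: [0.4322, -0.0413, 0.2169]
orientation: [-0.001, 0.462, 0.887, -0.0]
wrist_force: [-0.3, -0.4, -0.5]
finger_gap: -0.0002
grip_force: 0.0
```

```bash
python3 -c "
from workcell import env
print(env.hand_in())"
```

```text
the job is handed in; nothing more can be done
None
```

I pressed the plunger, swung the table one hole anticlockwise (about 30° by the cameras), saw the plunger up again in the next hole, and handed the job in at about 7.6 s with the arm clear; no verdict came back.

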